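Put the flat battery on charge and light the drill case

ROBOT

A 6-joint arm with a two-finger parallel gripper is mounted at the origin on a cart in front of the work surface, level with it; the furniture and walls round the work are solid. World frame = base frame: x ahead of the robot, y to its left, z up, the work surface at z = 0. Lengths are in m, angles in degrees, forces in N, time in s.
With the tool pointing down it reaches from about 0.225 to 0.875 m from the base axis. Payload 3.4 kg.
Tool frame: the origin (TCP) lies at the very end of the fingers, on their centre line; the grasp point (between the pads) lies 19 mm behind it; z points along the fingers, y is the line along which they close (so a half turn about z gives the same grasp; the last joint's range is limited). The gripper opens to 85 mm and grips with 20 to 120 N. Pads are 22 mm wide; open, the fingers measure 114 mm over their backs; the gripper's body (76 mm by 85 mm) begins 54 mm behind the grasp point. The pads swing forward as they close: fully open they stand 13 mm farther back than shut.
Start: joints at [66.692, 15.808, 86.224, -0, 77.962, -6.933], TCP at [0.162, 0.552, 0.231] pointing down, gripper open.
Joint ranges: [-165.64, 165.64], [-43.16, 119.46], [12.63, 154.43], [-67.54, 247.53], [6.08, 155.33], [-154.97, 154.97]. Speed limits (degrees/s): [147.25, 147.25, 180, 180, 180, 180].

INTERFACE

Orientations are given as [roll, pitch, yaw] about the fixed x, y, z axes, in that order (R = Rz(yaw) Ry(pitch) Rx(roll)).
In Python, from rig import robot gives the robot as it stands.
- The arm moves only by the tool play_rows, never from a script. Its argument "motion" is a list that holds one entry, the list of rows, each a list of 6 numbers: the shift along the world's x, y, z in m, then the turn, a rotation vector about the world's x, y, z in rad. A call has 1 to 10 rows; each row shifts and turns the commanded pose from where the row before left it; what a row does not reach is not made up. A row lasts 1/8 s, in which the tool goes at most 62.5 mm and 10.7 degrees, less where a joint would pass 70% of its speed; a pose out of reach is approached as far as the arm can. A call is refused whole if a number of a shift passes 0.0625 or a number of a turn 0.188, either way. A call with a gripper value outside its range is refused whole. "fingers" is the finger opening in m, from 0 to 0.0854, set as the call begins (left out, the last holds). The fingers move at their own pace and stop on an object; the grip force is fixed at half the most. Time passes only in rows, so rows that do not move let the fingers close. It gives the time, the measured TCP pose, the force, the opening and the grip force at its end, in the units of the state.
- robot.observe(): the state, without advancing time (a new reading comes with each control period).
- robot.grab_frame(name): name is "side" or "top"; returns a dict with "pixels" (400x640x3 uint8, blue, green, red), "intrinsics" (3x3 intrinsics, pixels), "extrinsics" (4x4, takes a point from camera to world coordinates). Camera axes: x right, y down, z forward; pixel columns grow to the right and rows downward; lengths in m; the calibration is good to about 2 mm. A picture is of the moment at which its call begins. There is no depth.
- robot.sign_off(): hands the job in; it is judged then, once.
Trained networks look in the newest picture that a camera, given by its name, has taken for a name from the list of things; names that differ only in an ending like _2 or _b are one class to them, and where a whole thing is asked for, a point or a joint stands for the part that bears it (a point fixed in the world has none). Each returns a list of dicts, best first, with "p" (0 to 1); they miss things now and then, are a little off and sometimes report something else, mostly with a low value. They report only what shows in the picture. A call takes as long as a camera call. They do not tell look-alikes from the thing itself.
- robot.silhouettes(camera, name): "pixels" (400x640 bool, what is visible of it) and "rect" ([centre column, centre row, width, height] in pixels, round what is visible of it).
The state is a dict: "t": time; "qpos": joint angles; "qd": joint speeds; "joint_torque": joint torques, N m; "tcp_pos": TCP position; "tcp_rot": TCP orientation; "contact_force": force on the tool from outside, world axes, zero at the start; "moment": the same for the moment, N m; "width": opening from 0.0 (shut) to 1.0 (fully open); "grasp_force": force on a finger pad.
Only numpy, scipy, OpenCV 4.12 (cv2) and the standard library are available. Lean on these libraries where they do the work, as an engineer would, in place of code of your own. Each camera call takes 0.05 s, during which the arm holds its last target. There are 200 camera calls.

TASK

Lay the torch's flat battery cartridge in the open drawer of the charging dock and push the drawer fully shut. Then draw the torch out of the dock's leaning well and shine it on the bits in the open drill case: hold it in front of the case, a hand's breadth or more above the bench and no more than a forearm's length from the bits, tipped over nearer level than upright, its lens end pointing straight at the middle of the bits. Finish while still holding the torch like that, touching nothing else with it, with the other things on the bench left where they were and the case still open.

Things in the scene. Friction and masses are not known exactly. Their poses are not given: they have to be found in the camera images.
- cartridge: Flat battery cartridge lying on the bench, loose: dark round cell between grey square ends, 70 x 20 x 20 mm, about 70 g. Origin at the centre of its underside; x runs along its 70 mm length, z up.
- dock: Grey charging dock fixed to the bench, 130 mm deep (x) by 194 mm wide (y -96 to +96 mm). Origin on the bench, mid-depth; front faces its own -x. Drawer bay at its +y part (y -8 to +96 mm, 50 mm high, front face at x = -65 mm); torch side at its -y part: a base 14 mm high carrying the leaning well. Dock and drill case may change sides from start to start.
- drawer (a joint): Dock drawer, sliding along the dock's -x. Value = how far open in m: 0 fully shut, 0.115 at its stop; starts about 0.10 open. It moves with about 1.5 N and stays where it is left.
- drawer_floor (a point): Point on the open-topped drawer's inner floor, 7 mm above the bench, 49 mm behind the inside of its front; moves with it, axes as the dock's. Inside it spans x -49 to +67, y -41 to +41 mm from here, walls 18 mm high, 3 mm thick, front 36 mm high. At 0.10 open, what lies beyond x = +51 mm is under the dock's roof (underside 44 mm above the bench).
- drawer_pull (a point): Front middle of the pull lip on the drawer front, 36 mm above the bench; push here along the dock's +x to shut it. The drawer front is 100 mm wide, from 3 to 43 mm above the bench; the lip is 50 mm wide and stands 7 mm out from it. Moves with the drawer.
- dock_well (a point): Centre of the mouth of the well that holds the torch, 56 mm above the bench. The well is a square tube, 32 x 32 mm inside, 44 x 44 mm outside, 45 mm deep, leaning 40 degrees (0.70 rad) from upright towards the dock's +x (its back); the torch slides out along that axis.
- torch: Black torch, loose, 139 mm long, about 140 g: barrel 29 mm across and 93 mm long from the tail, then a wider head 36 mm across and 47 mm long. It stands leaning in the dock's well, tail down, lens up, about 48 mm of barrel and the head showing. x points along it to the lens. Origin at mid-length, 18 mm beside the centre line (which is at y = 0, z = +18 mm).
- torch_lens (a point): Centre of the torch's lens face, on its centre line, axes as the torch's: the beam leaves along +x.
- torch_tail (a point): Centre of the torch's tail end, on its centre line, 140 mm from the lens.
- drill_index: Open steel drill-bit case, fixed to the bench, 90 mm deep (x) by 150 mm wide (y), its hinged lid standing up at the back (+x) to about 110 mm above the bench; its front faces its own -x. Origin at the centre of its underside.
- case_bits (a point): Middle of the rows of drill bits in the case, 20 mm above the bench.
- drill_index_lid (a joint): Lid of the drill case: 0 shut, about 1.9 rad at its open stop, where it starts, leaning back. Leave it open.
- hex_bolt: Bystander: M12 bolt standing on its head, 58 mm tall, origin under its centre. Leave it alone.
- marker: Bystander: black and white marker lying flat, 136 mm long. Leave it alone.
- carpenter_pencil: Bystander: flat pencil, 190 mm long. Leave it alone.
- glue_bottle: Bystander: white glue bottle standing at the back, 129 mm tall. Leave it alone.
There are look-alikes about, which are no part of the job. What is shaped like the torch but green is not meant.

How it is judged (in metres and radians):
On the way, in this order (a step that is already met when the one before it is completed fails the run):
1. the cartridge lies in the drawer and the drawer is fully shut (value of joint drawer below 0.005 m and x of cartridge in the frame of drawer_floor between -0.049 and 0.067 m and y of cartridge in the frame of drawer_floor between -0.041 and 0.041 m and z of cartridge in the frame of drawer_floor between -0.004 and 0.024 m and angle between cartridge's own x axis and vertical between 1.4 and 1.74 rad), for 0.2 s.
2. the torch is drawn out of the well in the fingers (height (world z) of torch_tail above 0.085 m and distance between torch_tail and dock_well above 0.04 m and contact force between the fingers and torch above 1 N), for 0.2 s.
At the end, for the whole second after the job is handed in: Cartridge flat in drawer, drawer within 5 mm of shut; torch still, in the fingers, touching no dock, case or bottle, both ends over 85 mm up, axis 20 deg above to 47 below level, lens 50 mm or more before the case's middle, 80-420 mm from the bits, beam within 45 mm of their middle; lid open (all of step 1 and x of case_bits in the frame of torch_lens between 0.08 and 0.42 m and y of case_bits in the frame of torch_lens between -0.045 and 0.045 m and z of case_bits in the frame of torch_lens between -0.045 and 0.045 m and height (world z) of each of torch_lens, torch_tail above 0.085 m and value of joint drill_index_lid above 1.4 rad and angle between torch's own x axis and vertical between 1.2 and 2.4 rad and x of torch_lens in the frame of drill_index below -0.05 m and contact force between the fingers and torch above 1 N and contact force between torch and dock below 0.1 N and contact force between torch and drill_index below 0.1 N and contact force between torch and glue_bottle below 0.1 N and linear speed of torch below 0.03 m/s); the arm keeps its last pose, push and grip.
It fails at once if the standing bolt is moved over 25 mm or tipped (distance of hex_bolt from where it was at the start of the episode above 0.025 m or angle between hex_bolt's own z axis and vertical above 0.5 rad).
It fails at once if the marker is moved over 25 mm (distance of marker from where it was at the start of the episode above 0.025 m).
It fails at once if the pencil is moved over 25 mm (distance of carpenter_pencil from where it was at the start of the episode above 0.025 m).
It fails at once if the glue bottle is moved over 25 mm or tipped (distance of glue_bottle from where it was at the start of the episode above 0.025 m or angle between glue_bottle's own z axis and vertical above 0.5 rad).
It also fails if it takes over 51 s, if anything falls off the work surface, if the arm or the gripper's body presses on something with over 40 N, if the wrist force passes 120 N, or if a joint passes its speed limit or range.

## Working session

There is one attempt and no reset: what is moved stays moved. The work goes in short steps, Python scripts to look and compute and a tool call to move; the robot and the scene stay as the last step left them, time stands still between calls to the robot, and variables do not carry over. Pictures are saved under pics/ and viewed, at most 10 in all, crops included, and the job is handed in when it is done.

Besides the shell and the picture viewer there is one more tool, called after ">>>" as name(argument=value, ...), one argument or row to a line, values as JSON. play_rows: Moves the arm, as the interface text tells. Its arguments: {"type":"object","properties":{"motion":{"type":"array"},"fingers":{"type":"number"}},"required":["motion"]}

```bash
mkdir -p pics; cat > h.py <<'E'
import numpy as np,cv2
from rig import robot
def grab(n,save=None):
    f=robot.grab_frame(n)
    if save: cv2.imwrite('pics/'+save,f['pixels'])
    return f
def back(f,u,v,z):
    K=np.array(f['intrinsics']);T=np.array(f['extrinsics'])
    d=T[:3,:3]@np.linalg.inv(K)@np.array([u,v,1.]);o=T[:3,3]
    return o+d*(z-o[2])/d[2]
def proj(f,p):
    K=np.array(f['intrinsics']);T=np.array(f['extrinsics'])
    c=T[:3,:3].T@(np.array(p)-T[:3,3]);q=K@c
    return q[:2]/q[2]
E
python3 - <<'E'
from h import *
np.set_printoptions(precision=3,suppress=True)
for c in ('top','side'):
    f=grab(c,c+'0.png'); print(c,f['intrinsics'],f['extrinsics'])
    for n in ['cartridge','dock','drawer','torch','drill_index','hex_bolt','marker','carpenter_pencil','glue_bottle']:
        for d in robot.silhouettes(c,n):
            if d['p']<.2: continue
            print(n,round(d['p'],2),np.round(d['rect'],0),cv2.minAreaRect(np.argwhere(d['pixels'])[:,::-1].astype(np.float32)))
print(robot.observe())
E
```

```text
top [[375.591   0.    319.615]
 [  0.    375.591 196.636]
 [  0.      0.      1.   ]] [[ 0.004 -0.993  0.116  0.39 ]
 [-1.    -0.004  0.005  0.015]
 [-0.005 -0.116 -0.993  1.065]
 [ 0.     0.     0.     1.   ]]
cartridge 0.48 [333. 196.  22.  18.] ((336.25, 195.74998474121094), (24.041629791259766, 6.363961219787598), 45.0)
dock 0.89 [387. 178.  74.  91.] ((389.0009460449219, 178.3262176513672), (70.27428436279297, 90.14940643310547), 7.4314093589782715)
drawer 0.61 [272. 151.  58.  67.] ((269.95111083984375, 150.7236785888672), (59.49931716918945, 53.393699645996094), 12.33908748626709)
drawer 0.58 [388. 180.  80.  92.] ((389.6618347167969, 177.82020568847656), (70.90558624267578, 90.45992279052734), 6.458815574645996)
torch 0.84 [424. 153.  23.  34.] ((421.9137878417969, 150.46551513671875), (12.812979698181152, 38.438934326171875), 21.801406860351562)
torch 0.73 [272. 151.  64.  63.] ((271.326904296875, 151.36538696289062), (57.26591110229492, 53.1474723815918), 11.309932708740234)
torch 0.72 [393. 275.  51.  30.] ((391.9015197753906, 275.6648864746094), (12.775131225585938, 51.88
[... 1837 characters left out ...]
t 0.63 [294. 207.   4.  16.] ((290.5000305175781, 208.00001525878906), (14.200778007507324, 2.1591827869415283), 85.2363510131836)
marker 0.57 [367. 324.  36.  15.] ((365.49993896484375, 322.9999694824219), (7.0, 31.440000534057617), 73.73979187011719)
{'t': 1.0, 'qpos': array([66.693, 15.809, 86.225,  0.001, 77.962, -6.934]), 'qd': array([ 0.025,  0.025,  0.028,  0.041, -0.083, -0.02 ]), 'joint_torque': array([ -0.   , -41.667, -24.61 ,  -0.   ,   0.001,  -0.   ]), 'tcp_pos': array([0.162, 0.552, 0.231]), 'tcp_rot': array([179.996,  -0.   , 163.627]), 'contact_force': array([ 0.58 ,  0.328, -0.312]), 'moment': array([-0.028, -0.068,  0.076]), 'grasp_force': 0.0, 'width': 1.0000601234574968}
```

```bash
python3 - <<'E'
import cv2,numpy as np
a=cv2.imread('pics/top0.png')[90:310,170:520]
b=cv2.imread('pics/side0.png')[110:350,220:490]
cv2.imwrite('pics/c1.png',cv2.resize(a,(795,500),interpolation=cv2.INTER_CUBIC))
cv2.imwrite('pics/c2.png',cv2.resize(b,(675,600),interpolation=cv2.INTER_CUBIC))
E
```

```text
(no output)
```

View pics/c1.png

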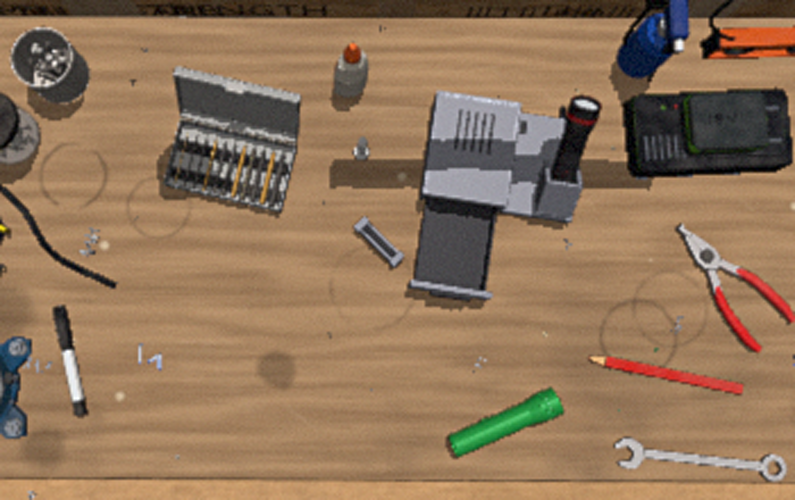

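View pics/c2.png

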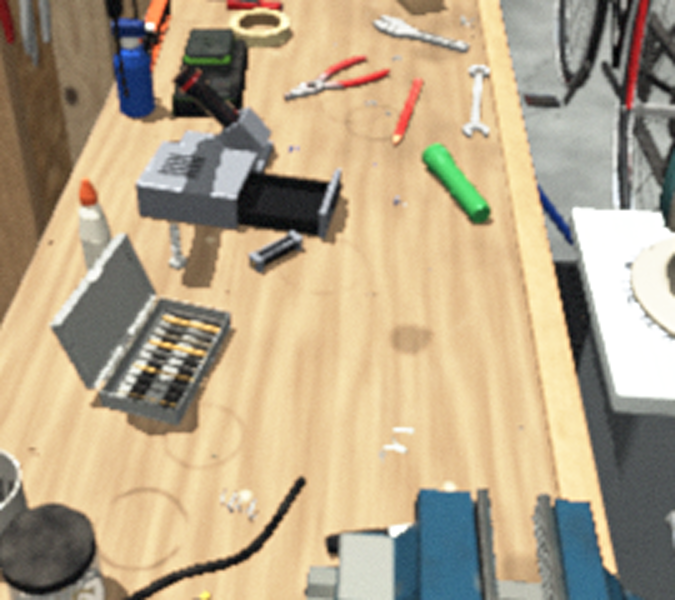

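The torch candidates are the black one leaning in the well (top 424,153) and a green one lying on the bench (top 393,275). The black one in the dock fits the description and the green one is the decoy. The cartridge is at about (336,196), the drill case at (272,151), and the bolt stands at (329,155). I'll enlarge the crop to confirm this and measure.

```bash
python3 - <<'E'
import cv2,numpy as np
a=cv2.imread('pics/top0.png')
cv2.imwrite('pics/c3.png',cv2.resize(a[125:225,320:440],(720,600),interpolation=cv2.INTER_CUBIC)) # 6x
b=cv2.imread('pics/side0.png')
cv2.imwrite('pics/c4.png',cv2.resize(b[130:290,240:370],(650,800)[:2],interpolation=cv2.INTER_CUBIC)[:600]) # 5x
E
```

```text
(no output)
```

View pics/c3.png

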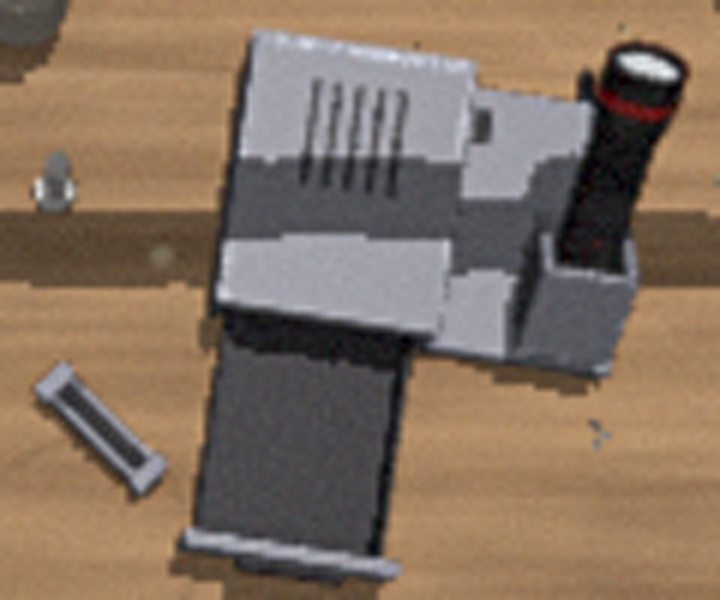

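View pics/c4.png

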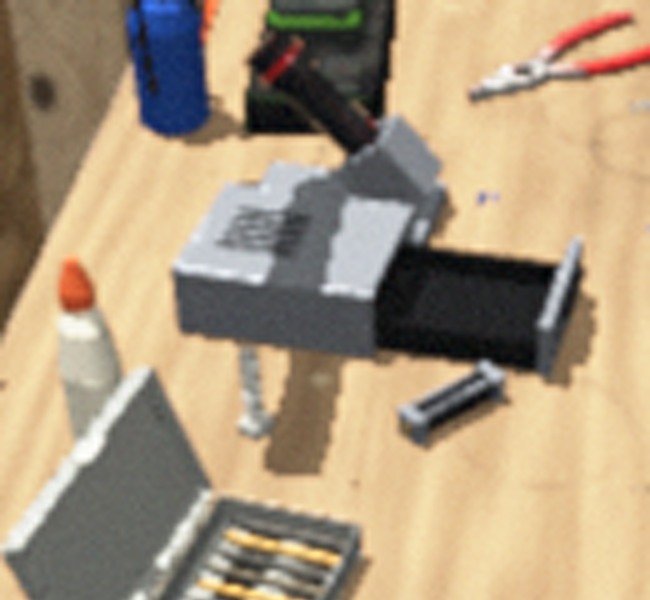

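```bash
cat > m.py <<'E'
from h import *
from scipy.optimize import least_squares
np.set_printoptions(precision=4,suppress=True)
ft=grab('top');fs=grab('side')
t3=lambda x,y:((x+.5)/6-.5+320,(y+.5)/6-.5+125)
s4=lambda x,y:((x+.5)/5-.5+240,(y+.5)/5-.5+130)
t1=lambda x,y:((x+.5)/2.2714-.5+170,(y+.5)/2.2727-.5+90)
s2=lambda x,y:((x+.5)/2.5-.5+220,(y+.5)/2.5-.5+110)
def tri(a,b):
    r=least_squares(lambda p:np.r_[proj(ft,p)-a,proj(fs,p)-b],[.5,0,.05]);return r.x,r.fun
def W(p,q): c,s=np.cos(p[2]),np.sin(p[2]);return np.array([p[0]+c*q[0]-s*q[1],p[1]+s*q[0]+c*q[1],q[2]])
obs=[(ft,t3(253,35),(.065,.096,.05)),(ft,t3(475,65),(.065,-.008,.05)),(ft,t3(437,335),(-.065,-.008,.05)),(ft,t3(215,305),(-.065,.096,.05)),
(fs,s4(175,272),(.065,.096,.05)),(fs,s4(370,297),(-.065,.096,.05)),(fs,s4(415,205),(-.065,-.008,.05)),(ft,t3(607,372),(-.065,-.096,.014))]
r=least_squares(lambda p:np.concatenate([proj(f,W(p,q))-a for f,a,q in obs]),[.5,-.1,-.15])
D=r.x
if __name__=='__main__':
    print('dock',D,np.degrees(D[2]),r.fun.reshape(-1,2).round(1).tolist())
    R=lambda P:W([0,0,-D[2]],np.r_[P[:2]-D[:2],P[2]])
    for n,p in (('frontL',(183,543)),('frontR',(397,573))): P=back(ft,*t3(*p),.043);print(n,P,'in dock',R(P))
    P,e=tri(t3(290,550),s4(562,300));print('front mid tri',P,R(P),e)
    c=back(ft,*t3(100,428),.02);a=back(ft,*t3(50,376),.02);b=back(ft,*t3(150,479),.02)
    print('cart',c,np.linalg.norm(a-b),np.degrees(np.arctan2(*(b-a)[1::-1])))
    print('cart side',back(fs,*s4(452,398),.02))
    P,e=tri(t3(648,70),s4(264,58));print('lens',P,R(P),e)
    P2,e=tri(t3(597,255),s4(362,140));print('exit',P2,R(P2),e,(P-P2)/np.linalg.norm(P-P2),'expect',W([0,0,D[2]],[.643,0,.766]))
    for n,a,b in (('caseFL',(167,184),(178,418)),('caseFR',(283,209),(230,312)),('bits',(235,170),(170,358)),('lidL',(176,68),(95,388)),('lidtopR',(300,96),(122,238)),):
        print(n,tri(t1(*a),s2(*b)))
    P=back(ft,*t3(53,205),0);print('bolt',P,back(fs,*s4(254,432),0))
    print('pencil tip',back(ft,*t1(592,359),0),'glue',tri(t1(352,52),s2(87,188)))
    print('FL/FR z.02 bits',back(ft,*t1(235,170),.02))
E
python3 m.py
```

```text
dock [ 0.6174 -0.1804 -0.1377] -7.886866901542351 [[-0.4, -0.4], [-0.2, -0.2], [0.6, 0.7], [-0.2, 0.4], [-1.3, 0.1], [0.1, 0.2], [-0.5, 0.3], [0.8, 0.9]]
frontL [ 0.4591 -0.0624  0.043 ] in dock [-0.173   0.0952  0.043 ]
frontR [ 0.4458 -0.1591  0.043 ] in dock [-0.1728 -0.0025  0.043 ]
front mid tri [ 0.4545 -0.1125  0.029 ] [-0.1707  0.0449  0.029 ] [-0.0118  0.9131 -1.0277 -0.1039]
cart [ 0.5142 -0.0257  0.02  ] 0.06708191448246795 -135.9835426428096
cart side [ 0.5117 -0.0209  0.02  ]
lens [ 0.6599 -0.2597  0.1113] [ 0.053  -0.0727  0.1113] [ 0.0124  0.2026 -0.2559 -0.0556]
exit [ 0.5916 -0.2502  0.0554] [-0.016  -0.0726  0.0554] [-0.0197 -0.5777  0.7092  0.1237] [ 0.7696 -0.1077  0.6293] expect [ 0.6369 -0.0882  0.766 ]
caseFL (array([0.5853, 0.2389, 0.0104]), array([ 0.0191,  0.5386, -0.4582, -0.0809]))
caseFR (array([0.5528, 0.0923, 0.0195]), array([ 0.0109,  0.4899, -0.4711, -0.0734]))
bits (array([0.6069, 0.1545, 0.0064]), array([-0.0156, -0.3746,  0.3402,  0.0635]))
lidL (array([0.6943, 0.2231, 0.035 ]), array([  0.9312,  11.9041, -10.2517,  -2.5071]))
lidtopR (array([0.6721, 0.0681, 0.0971]), array([ 0.083 ,  1.148 , -1.1472, -0.2697]))
bolt [ 0.6246 -0.004   0.    ] [ 0.6291 -0.0044  0.    ]
pencil tip [ 0.3713 -0.2902  0.    ] glue (array([0.7206, 0.008 , 0.1176]), array([ 0.018 ,  0.198 , -0.2079, -0.0551]))
FL/FR z.02 bits [0.603  0.1527 0.02  ]
```

>>> play_rows(
  motion=[
    [[0.035,-0.0575,-0.011,0,0,-0.185],[0.035,-0.0575,-0.011,0,0,-0.185],[0.035,-0.0575,-0.011,0,0,-0.185],[0.035,-0.0575,-0.011,0,0,-0.185],[0.035,-0.0575,-0.011,0,0,-0.185],[0.035,-0.0575,-0.011,0,0,-0.185],[0.035,-0.0575,-0.011,0,0,-0.185],[0.035,-0.0575,-0.011,0,0,-0.185],[0.035,-0.0575,-0.011,0,0,-0.185],[0.035,-0.0575,-0.011,0,0,-0.185]],
  ],
  fingers=0.06,
)

```text
t: 2.35
tcp_pos: [0.484, 0.0229, 0.1306]
tcp_rot: [179.9, -0.1, 57.2]
contact_force: [-0.2, 0.5, 0.7]
width: 0.705
grasp_force: 0.0
```

>>> play_rows(
  motion=[
    [[0,0,-0.01,0,0,-0.12],[0,0,-0.01,0,0,-0.12],[0,0,-0.01,0,0,0],[0,0,0,0,0,0]],
  ],
)

```text
t: 2.85
tcp_pos: [0.4822, 0.025, 0.0999]
tcp_rot: [-179.9, 0.1, 44.0]
contact_force: [-0.4, 0.5, -0.0]
width: 0.705
grasp_force: 0.0
```

>>> play_rows(
  motion=[
    [[0.0155,-0.0245,0,0,0,0],[0.0155,-0.0245,0,0,0,0],[0,0,-0.03,0,0,0],[0,0,-0.03,0,0,0],[0,0,0,0,0,0]],
  ],
)

```text
t: 3.48
tcp_pos: [0.5122, -0.0237, 0.0392]
tcp_rot: [-179.8, 0.1, 44.0]
contact_force: [-1.1, -0.7, 0.6]
width: 0.698
grasp_force: 0.0
```

```bash
python3 - <<'E'
from h import *
a=grab('top')['pixels'];b=grab('side')['pixels']
i=np.hstack([cv2.resize(a[150:230,300:380],(400,400),interpolation=2),cv2.resize(b[140:240,280:380],(400,400),interpolation=2)])
cv2.imwrite('pics/c5.png',i)
print(robot.observe()['tcp_pos'])
E
```

```text
[ 0.51445249 -0.02399193  0.04128899]
```

View pics/c5.png

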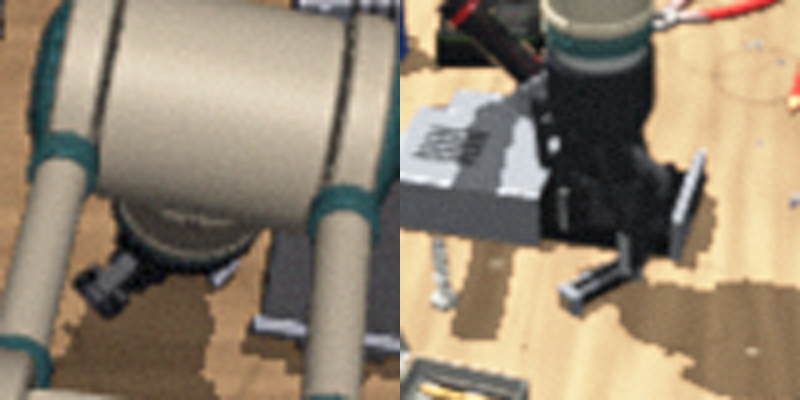

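The fingers straddle the middle of the cartridge (in the side half of the crop, near finger at about 625,250 and cartridge end at 570,300), so I'm lowering and closing.

>>> play_rows(
  motion=[
    [[0,0,-0.018,0,0,0],[0,0,-0.017,0,0,0],[0,0,0,0,0,0]],
  ],
)

```text
t: 3.95
tcp_pos: [0.5141, -0.024, 0.0061]
tcp_rot: [180.0, -0.0, 43.9]
contact_force: [-0.3, 0.9, 0.0]
width: 0.703
grasp_force: 0.0
```

>>> play_rows(
  motion=[
    [[0,0,0,0,0,0],[0,0,0,0,0,0],[0,0,0,0,0,0],[0,0,0,0,0,0],[0,0,0,0,0,0]],
  ],
  fingers=0.0,
)

```text
t: 4.58
tcp_pos: [0.515, -0.0244, 0.0069]
tcp_rot: [179.9, -0.1, 43.9]
contact_force: [0.5, -0.0, 4.7]
width: 0.212
grasp_force: 59.8
```

>>> play_rows(
  motion=[
    [[0,0,0.035,0,0,0],[0,0,0.035,0,0,0],[0,-0.02,0,0,0,-0.181],[0,-0.02,0,0,0,-0.181],[-0.001,-0.019,0,0,0,-0.181],[-0.001,-0.019,0,0,0,-0.181],[-0.001,-0.019,0,0,0,-0.181],[0,0,-0.02,0,0,0],[0,0,0,0,0,0]],
  ],
)

```text
t: 5.7
tcp_pos: [0.5095, -0.1209, 0.0547]
tcp_rot: [-180.0, 0.2, -8.0]
contact_force: [0.3, 0.2, -0.7]
width: 0.216
grasp_force: 59.1
```

```bash
python3 - <<'E'
from h import *
b=grab('side')['pixels']
cv2.imwrite('pics/c6.png',cv2.resize(b[140:240,270:390],(600,500),interpolation=2))
o=robot.observe();print(o['tcp_pos'],o['tcp_rot'],o['grasp_force'],o['qpos'])
E
```

```text
[ 0.51022837 -0.1209726   0.05539763] [-1.79982500e+02  8.22634143e-02 -7.97862321e+00] 59.101794362068176 [-2.09425905e+01  2.08492552e+01  1.06863531e+02 -1.76907470e-03
  5.23713065e+01  7.70371264e+01]
```

View pics/c6.png

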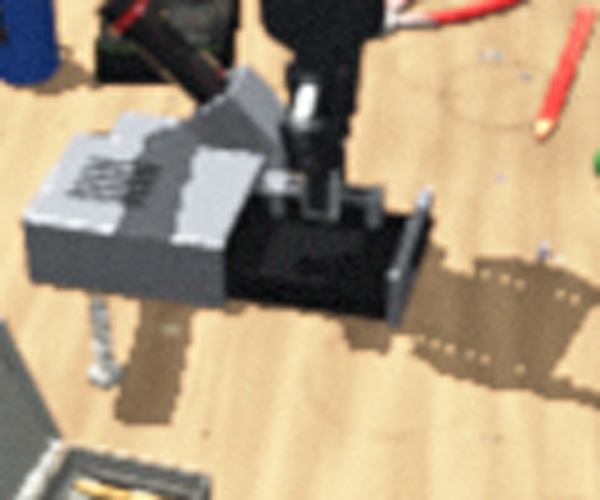

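The cartridge is held level over the drawer, with its ends at about (275,190) and (372,205), clear of the roof and front. I'm lowering it.

>>> play_rows(
  motion=[
    [[0,0,-0.02,0,0,0],[0,0,-0.014,0,0,0],[0,0,-0.006,0,0,0],[0,0,0,0,0,0]],
  ],
)

```text
t: 6.25
tcp_pos: [0.5107, -0.121, 0.0154]
tcp_rot: [-180.0, 0.0, -8.0]
contact_force: [0.4, 0.2, -0.4]
width: 0.215
grasp_force: 59.1
```

>>> play_rows(
  motion=[
    [[0,0,0,0,0,0],[0,0,0,0,0,0],[0,0,0,0,0,0],[0,0,0.03,0,0,0],[0,0,0.03,0,0,0],[0,0,0.02,0,0,0],[-0.055,0.008,0,0,0,0],[-0.055,0.008,0,0,0,0]],
  ],
  fingers=0.042,
)

```text
t: 7.25
tcp_pos: [0.4, -0.1052, 0.0959]
tcp_rot: [180.0, -0.1, -7.9]
contact_force: [0.5, -0.0, 0.4]
width: 0.493
grasp_force: 0.0
```

```bash
python3 - <<'E'
from h import *
b=grab('side')['pixels']
cv2.imwrite('pics/c7.png',cv2.resize(b[140:240,270:390],(600,500),interpolation=2))
o=robot.observe();print(o['tcp_pos'],o['tcp_rot'],o['width'])
for d in robot.silhouettes('side','cartridge'): print(d['p'],d['rect'])
E
```

```text
[ 0.3888236  -0.10107742  0.09412834] [-179.84745987    0.80248719   -7.91844449] 0.48959793382033323
0.68 [335.8, 191.5, 25.7, 13.8]
```

View pics/c7.png

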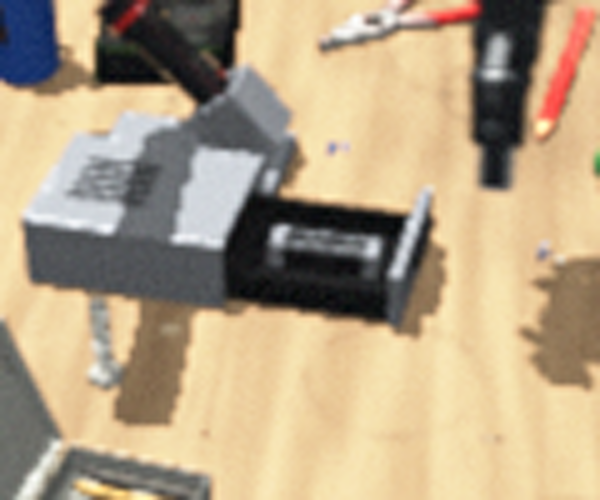

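The cartridge lies flat in the drawer. Next I'm closing the fingers and pushing the drawer at its pull.

>>> play_rows(
  motion=[
    [[0,0,-0.034,0,0,0],[0,0,-0.034,0,0,0],[0,0,0,0,0,0],[0.0198,-0.0027,0,0,0,0],[0.0198,-0.0027,0,0,0,0],[0.0198,-0.0027,0,0,0,0],[0.0198,-0.0027,0,0,0,0],[0.0198,-0.0027,0,0,0,0],[0.0198,-0.0027,0,0,0,0],[0,0,0,0,0,0]],
  ],
  fingers=0.0,
)

```text
t: 8.6
tcp_pos: [0.522, -0.1221, 0.0289]
tcp_rot: [180.0, -0.2, -8.0]
contact_force: [-0.4, -1.0, -0.1]
width: -0.003
grasp_force: 0.0
```

>>> play_rows(
  motion=[
    [[0.01,-0.0014,0,0,0,0],[0.005,-0.0007,0,0,0,0],[0,0,0,0,0,0]],
  ],
)

```text
t: 8.98
tcp_pos: [0.5351, -0.1235, 0.0277]
tcp_rot: [180.0, -0.0, -8.0]
contact_force: [0.1, -0.2, -0.3]
width: -0.002
grasp_force: 0.0
```

>>> play_rows(
  motion=[
    [[0.004,-0.0006,0,0,0,0],[0.003,-0.0004,0,0,0,0],[0,0,0,0,0,0]],
  ],
)

```text
t: 9.35
tcp_pos: [0.5366, -0.1236, 0.0272]
tcp_rot: [-180.0, 0.6, -7.9]
contact_force: [-10.7, 0.2, 8.2]
width: 0.001
grasp_force: 4.9
```

>>> play_rows(
  motion=[
    [[0.004,-0.0006,0,0,0,0],[0,0,0,0,0,0]],
  ],
)

```text
t: 9.6
tcp_pos: [0.5367, -0.1235, 0.027]
tcp_rot: [-180.0, 1.1, -7.9]
contact_force: [-17.0, -0.5, 13.0]
width: 0.001
grasp_force: 8.3
```

>>> play_rows(
  motion=[
    [[-0.03,0.004,0,0,0,0],[-0.06,0.008,0,0,0,0],[-0.05,0,0.03,0,0,0],[0,0,0,0,0,0]],
  ],
  fingers=0.0854,
)

```text
t: 10.1
tcp_pos: [0.4029, -0.1125, 0.0587]
tcp_rot: [180.0, -0.0, -8.0]
contact_force: [0.4, -0.7, -0.3]
width: 0.849
grasp_force: 0.0
```

```bash
python3 - <<'E'
from m import *
cv2.imwrite('pics/c8.png',np.hstack([cv2.resize(fs['pixels'][130:230,270:350],(400,500),interpolation=2),cv2.resize(ft['pixels'][120:220,350:430],(400,500),interpolation=2)]))
o=robot.observe();print(o['tcp_pos'],o['tcp_rot'],o['qpos'])
# torch: mouth (mx,my) in dock, lens .095 along axis
ax=lambda s,m:W(D,[m[0]+.643*s,m[1],.056+.766*s])
for n,f,p in (('t',ft,t3(648,70)),('s',fs,s4(264,58))):
    P=back(f,*p,.129); q=W([0,0,-D[2]],np.r_[P[:2]-D[:2],0]);print(n,'mouth dock',q-[.0611,0,0])
for m in ([-.016,-.074],[-.008,-.074],[0,-.074]):
    print(m,[proj(ft,ax(s,m)).round(1) for s in (0,.095)],[proj(fs,ax(s,m)).round(1) for s in (0,.095)])
for c in('top','side'):
  for d in robot.silhouettes(c,'torch'): print(c,d['p'],d['rect'])
E
```

```text
[ 0.407  -0.1138  0.0583] [179.9397  -0.2162  -8.0164] [-25.0745  13.17   118.9365   0.0078  47.6691  72.9368]
t mouth dock [-0.0132 -0.0683  0.    ]
s mouth dock [-0.0201 -0.042   0.    ]
[-0.016, -0.074] [array([419.6, 166.5]), array([429.7, 137.6])] [array([312.8, 157.4]), array([294.2, 136.5])]
[-0.008, -0.074] [array([419.9, 163.7]), array([430. , 134.6])] [array([310.5, 157.1]), array([291.9, 136.3])]
[0, -0.074] [array([420.3, 160.8]), array([430.4, 131.6])] [array([308.3, 156.9]), array([289.6, 136.1])]
top 0.91 [422.1, 150.9, 25.7, 35.9]
top 0.69 [390.3, 276.1, 43.0, 24.4]
side 0.81 [305.2, 149.1, 28.6, 26.2]
side 0.56 [402.9, 182.2, 30.1, 28.9]
```

View pics/c8.png

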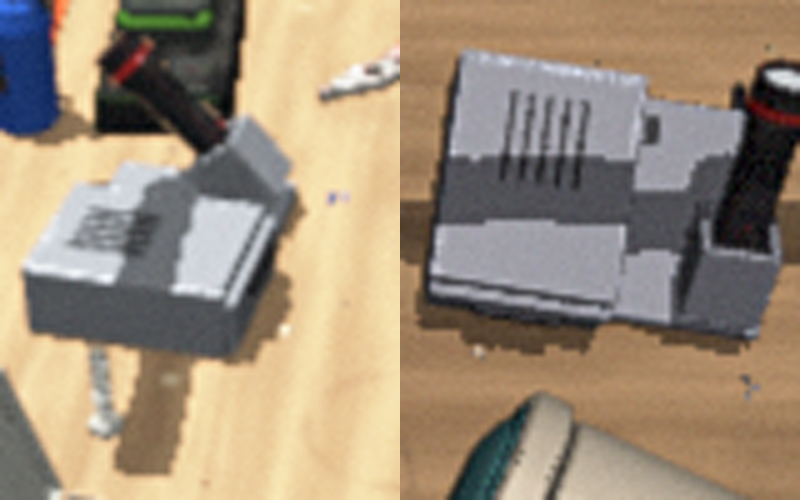

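The drawer is shut (left half of the crop). Next I'm moving to the pre-grasp for the black torch, which stands in the well at top pixel (424,153).

>>> play_rows(
  motion=[
    [[0,-0.02,0.03,0,0,0],[0.028,-0.026,0.014,-0.0249,-0.1799,0],[0.028,-0.026,0.014,-0.0249,-0.1799,0],[0.028,-0.026,0.013,-0.0249,-0.1799,0],[0.028,-0.026,0,-0.0249,-0.1799,0],[0.028,-0.006,0,-0.0249,-0.1799,0],[0,0,0,0,0,0]],
  ],
)

```text
t: 11.18
tcp_pos: [0.5129, -0.1953, 0.1204]
tcp_rot: [-176.3, -36.9, -7.7]
contact_force: [-0.1, 0.8, -0.2]
width: 1.004
grasp_force: 0.0
```

```bash
python3 - <<'E'
from h import *
np.set_printoptions(precision=4,suppress=True)
o=robot.observe();print(o['tcp_pos'],o['tcp_rot'],o['qpos'])
from scipy.spatial.transform import Rotation as Ro
R=Ro.from_euler('xyz',o['tcp_rot'],degrees=True).as_matrix();print(R)
E
```

```text
[ 0.5129 -0.1953  0.1204] [-176.3141  -36.8783   -7.682 ] [-44.291    8.8664 127.7719  61.0129  27.858    0.5602]
[[ 0.7927 -0.0952  0.6021]
 [-0.1069 -0.9941 -0.0163]
 [ 0.6001 -0.0514 -0.7983]]
```

```bash
cat > fk.py <<'E'
import numpy as np
from scipy.optimize import least_squares
from scipy.spatial.transform import Rotation as Ro
data=[([66.692,15.808,86.224,0,77.962,-6.933],[.162,.552,.231],[180,0,163.627]),
([-20.943,20.849,106.864,0,52.371,77.037],[.5102,-.121,.0554],[180,.08,-7.98]),
([-25.0745,13.17,118.9365,.0078,47.669,72.937],[.407,-.1138,.0583],[179.94,-.216,-8.016]),
([-44.291,8.8664,127.7719,61.0129,27.858,.5602],[.5129,-.1953,.1204],[-176.314,-36.878,-7.682])]
LIM=np.array([[-165.64,165.64],[-43.16,119.46],[12.63,154.43],[-67.54,247.53],[6.08,155.33],[-154.97,154.97]])
def fk(q,k,s=(1,-1)):
    q=np.radians(q);z=lambda a:Ro.from_euler('z',a).as_matrix();y=lambda a:Ro.from_euler('y',a).as_matrix()
    R=z(q[0])@y(q[1]);p=z(q[0])@np.array([k[0],0,k[1]])+R@[0,0,k[2]]
    R=R@y(q[2]);p=p+R@[k[4],0,k[3]]
    R=R@z(s[0]*q[3])@y(q[4]);p=p+R@[0,0,k[5]]
    R=R@z(-s[1]*-q[5]*-1) if 0 else R@z(s[1]*q[5])
    return p,R
def fit(s):
    def res(k):
        o=[]
        for q,p,r in data: o.append(np.array(fk(q,k,s)[0])-p)
        o=np.concatenate(o);return np.r_[o,.01*(k-[0,.2,.4,.35,0,.2])*.1]
    return least_squares(res,[0,.2,.4,.35,0,.2])
best=min(((fit((a,1)),a) for a in(1,-1)),key=lambda x:x[0].cost)
K,S4=best[0].x,best[1]
# tool z-rotation sign and offset
def off(s6):
    return [Ro.from_matrix(fk(q,K,(S4,s6))[1].T@Ro.from_euler('xyz',r,degrees=True).as_matrix()).as_rotvec(degrees=True) for q,p,r in data]
S6=min((1,-1),key=lambda s:np.std(np.array(off(s))[:,2]))
OFF=Ro.from_rotvec(np.round(np.mean(off(S6),axis=0)/90)*90,degrees=True).as_matrix()
def FK(q): p,R=fk(q,K,(S4,S6));return p,R@OFF
def IK(p,R,q0):
    f=lambda q:np.r_[(FK(q)[0]-p)*10,Ro.from_matrix(FK(q)[1].T@R).as_rotvec()]
    q0=np.clip(q0,LIM[:,0]+1,LIM[:,1]-1)
    r=least_squares(f,q0,bounds=(LIM[:,0],LIM[:,1]),x_scale=30);return r.x,np.abs(r.fun).max()
if __name__=='__main__':
    np.set_printoptions(precision=4,suppress=True)
    print(K,S4,S6,best[0].cost);print(off(S6))
    for q,p,r in data: print(FK(q)[0]-p)
E
python3 fk.py
```

```text
[-0.0757  0.1141  0.7915  0.4565  0.0708  0.4757] 1 1 0.008066811464817842
[array([ 0.0041,  0.0052, 89.998 ]), array([-0.0163, -0.0133, 90.    ]), array([ 0.0005,  0.    , 89.9994]), array([ 0.0002, -0.0001, 90.    ])]
[ 0.0642 -0.027   0.0046]
[-0.0216 -0.066  -0.0125]
[-0.0468 -0.0547 -0.0077]
[-0.0058 -0.0277  0.0156]
```

```bash
sed -i 's/np.array(\[k\[0\],0,k\[1\]\])/np.array([k[0],k[6],k[1]])/; s/\[0,.2,.4,.35,0,.2\]/[0,.2,.4,.35,0,.2,.07]/g' fk.py; python3 fk.py
```

```text
[0.001  0.1375 0.629  0.4207 0.061  0.3643 0.0695] 1 1 6.995820108162475e-08
[array([ 0.0041,  0.0052, 89.998 ]), array([-0.0163, -0.0133, 90.    ]), array([ 0.0005,  0.    , 89.9994]), array([ 0.0002, -0.0001, 90.    ])]
[ 0.0002 -0.0001  0.    ]
[ 0.      0.0001 -0.    ]
[ 0.      0.0001 -0.    ]
[-0. -0.  0.]
```

```bash
cat > plan.py <<'E'
from fk import *
c,s=np.cos(-.1377),np.sin(-.1377);DX=np.array([c,s,0]);DY=np.array([-s,c,0]);Z=np.array([0,0,1.])
le=np.radians(42);A0=np.sin(le)*DX+np.cos(le)*Z
G0=np.array([.616,-.253,.080]);B=np.array([.605,.153,.02])
def tool(a,side,psi,phi,sg):
    m0=np.cross(side,a); m0/=np.linalg.norm(m0)
    if m0[2]>0: m0=-m0
    m=np.cos(phi)*m0+np.sin(phi)*np.cross(a,m0)
    z=np.cos(psi)*a+np.sin(psi)*m; y=sg*np.cross(a,m); return np.c_[np.cross(y,z),y,z]
def ok(p,R,q0s):
    b=None
    for q0 in q0s:
        q,e=IK(p,R,q0)
        if e<2e-3:
            mg=min((q-LIM[:,0]).min(),(LIM[:,1]-q).min())
            if b is None or mg>b[0]: b=(mg,q)
    return b
def fin(tilt,beta,d):
    t,b=np.radians(tilt),np.radians(beta);a=np.array([np.cos(t)*np.cos(b),np.cos(t)*np.sin(b),-np.sin(t)])
    return a,B-d*a
if __name__=='__main__':
    np.set_printoptions(precision=3,suppress=True)
    I=[]
    for psi in(90,100,110):
      for phi in(-60,-40,-20,0,20,40):
        for sg in(1,-1):
          R=tool(A0,DY,np.radians(psi),np.radians(phi),sg)
          if R[2,2]>-.2: continue
          q0=[-35,20,110,0,25,75*1]
          seeds=[q0,[-35,20,110,60,25,0],[-35,20,110,-50,30,120],[-35,20,110,0,25,-100]]
          g=ok(G0+.019*R[:,2],R,seeds)
          if g is None: continue
          pre=ok(G0-.07*R[:,2],R,[g[1]]);ex=ok(G0+.07*A0+.019*R[:,2],R,[g[1]])
          if pre is None or ex is None: continue
          m=min(g[0],pre[0],ex[0]); I.append((m,psi,phi,sg,g[1])); print('I',psi,phi,sg,round(m,1),R[:,2],g[1],pre[1])
    for psi in sorted({i[1] for i in I}):
      for tilt in(25,38):
       for beta in(0,25,50):
        for rho in(-50,-25,0,25,50):
          for sg in {i[3] for i in I if i[1]==psi}:
            a,l=fin(tilt,beta,.22);gp=l-.062*a
            R=tool(a,DY,np.radians(psi),np.radians(rho),sg)
            f=ok(gp+.019*R[:,2],R,[[15,0,100,0,90,75],[15,0,100,0,90,-100],[0,0,100,60,90,0]])
            if f and f[0]>10: print('F',psi,tilt,beta,rho,sg,round(f[0],1),R[:,2],f[1])
E
time python3 plan.py > plan.out; grep -c F plan.out; grep I plan.out; grep F plan.out|sort -t' ' -k7 -n | head -60
```

```text
145
I 90 -20 1 9.4 [ 0.645 -0.435 -0.629] [-24.499  25.885 128.746 196.831  26.267  63.704] [-22.541  15.387 133.21  205.54   20.967  56.091]
I 90 -20 -1 9.4 [ 0.645 -0.435 -0.629] [ -24.499   25.885  128.746  196.831   26.267 -116.296] [ -22.541   15.387  133.21   205.54    20.967 -123.909]
I 90 0 1 5.0 [ 0.736 -0.102 -0.669] [-40.508  24.843 126.044 118.918  27.236 124.963] [-46.205  14.418 129.542  99.583  27.857 141.321]
I 90 0 -1 15.6 [ 0.736 -0.102 -0.669] [-40.508  24.843 126.044 118.918  27.236 -55.037] [-46.205  14.418 129.542  99.583  27.857 -38.679]
I 90 20 -1 35.9 [ 0.739  0.243 -0.629] [-51.11   29.69  117.548  81.457  47.36  -29.395] [-59.13   22.53  118.485  70.877  53.415 -23.029]
I 90 40 -1 48.8 [ 0.652  0.559 -0.513] [-55.49   38.121 105.622  66.212  68.922 -20.87 ] [-62.798  34.456 103.555  59.574  75.636 -17.731]
I 100 0 -1 12.2 [ 0.61  -0.085 -0.788] [-37.526  22.551 118.701  76.007  18.286  -9.442] [-41.326  12.551 119.952  55.421  24.332   9.619]
I 100 20 -1 38.7 [ 0.612  0.255 -0.748] [-47.677  27.643 111.053  62.444  44.788  -7.924] [-54.01   20.566 110.304  
[... 6222 characters left out ...]
-1 35.3 [-0.403 -0.628 -0.665] [ 12.079  28.34   92.433 -32.234  96.373  57.981]
F 90 25 50 -50 -1 35.3 [-0.049 -0.489 -0.871] [  6.974  15.734 111.47  -32.255  63.874  60.737]
F 90 25 50 -50 1 35.3 [-0.049 -0.489 -0.871] [   6.974   15.734  111.47   -32.255   63.874 -119.263]
F 90 38 50 0 -1 35.9 [-0.819  0.113 -0.563] [ -9.666  38.632  77.647  -1.687 119.468  46.299]
F 110 38 0 -25 -1 36.4 [-0.813 -0.323 -0.485] [ 16.166  37.727  84.149  -5.521 118.904 102.697]
F 110 38 0 -25 1 36.4 [-0.813 -0.323 -0.485] [ 16.166  37.727  84.149  -5.521 118.904 -77.303]
F 110 38 25 0 -1 36.4 [-0.878 -0.026 -0.477] [ -0.112  37.59   84.896  -1.818 118.974  68.881]
real	0m42.424s
user	0m42.816s
sys	0m0.167s
```

```bash
grep -E "^F 100 (25|38) (0|25) " plan.out | grep -E " -1 [0-9]"; cat > go.py <<'E'
from plan import *
from rig import robot
np.set_printoptions(precision=4,suppress=True)
def cur():
    o=robot.observe();return o['tcp_pos'],Ro.from_euler('xyz',o['tcp_rot'],degrees=True).as_matrix(),o['qpos']
def delta(p,R):
    p0,R0,q=cur();rv=Ro.from_matrix(R@R0.T).as_rotvec();print('dpos',p-p0,'rotvec',rv,np.linalg.norm(rv))
RG=tool(A0,DY,np.radians(100),np.radians(20),-1)
E
python3 - <<'E'
from go import *
print(RG,A0); delta(G0-.09*RG[:,2],RG); print('target',G0-.09*RG[:,2])
print(IK(G0-.09*RG[:,2],RG,cur()[2]),cur()[2])
E
```

```text
F 100 25 0 -50 -1 33.0 [-0.443 -0.716 -0.539] [ 32.336  35.341  96.306 -22.102 101.981 121.994]
F 100 25 0 -25 -1 44.8 [-0.544 -0.363 -0.756] [ 20.802  27.763  97.699  -8.443  94.631 110.198]
F 100 25 0 0 -1 52.5 [-0.573  0.058 -0.818] [  6.588  23.427 101.915   7.061  89.19   94.75 ]
F 100 25 0 25 -1 46.1 [-0.524  0.468 -0.712] [ -8.442  23.83  108.371  22.712  87.492  76.233]
F 100 25 0 50 -1 38.2 [-0.406  0.79  -0.459] [-21.674  30.107 116.183  35.762  89.376  56.469]
F 100 25 25 -50 -1 33.7 [-0.216 -0.719 -0.66 ] [ 25.774  25.585 108.747 -33.832  84.334 101.388]
F 100 25 25 -25 -1 50.5 [-0.444 -0.39  -0.806] [ 11.68   23.225 103.011 -17.04   86.444  81.429]
F 100 25 25 0 -1 55.1 [-0.616 -0.001 -0.788] [-2.367 25.852 99.356 -1.511 92.806 65.183]
F 100 25 25 25 -1 54.4 [-0.699  0.376 -0.607] [-14.294  32.312  98.294  11.281 100.941  53.237]
F 100 25 25 50 -1 46.6 [-0.678  0.671 -0.3  ] [-23.346  41.386  99.975  21.49  108.707  44.22 ]
F 100 38 0 -50 -1 39.8 [-0.565 -0.698 -0.441] [ 28.589  37.622  87.123 -22.308 115.51  108.134]
F 100 38 0 -25 -1 43.4 [-0.706 -0.339 -0.622] [ 17.46
[... 494 characters left out ...]
9 -14.667 106.674  76.225]
F 100 38 25 0 -1 43.0 [-0.788  0.034 -0.614] [ -1.884  32.537  87.273   0.514 112.302  68.892]
F 100 38 25 25 -1 38.4 [-0.804  0.416 -0.425] [-12.888  37.101  89.287  14.711 116.949  63.729]
F 100 38 25 50 -1 35.3 [-0.692  0.709 -0.137] [-22.091  43.203  95.213  27.289 120.011  58.84 ]
[[ 0.781   0.1228  0.6123]
 [-0.0483 -0.9657  0.2552]
 [ 0.6227 -0.2289 -0.7483]] [ 0.6628 -0.0918  0.7431]
dpos [ 0.048  -0.0807  0.027 ] rotvec [ 0.1805 -0.0463  0.2143] 0.28398104092334936
target [ 0.5609 -0.276   0.1473]
(array([-55.5008,  19.087 , 109.8709,  52.6181,  54.7856,  -1.1637]), np.float64(1.1102230246251565e-15)) [-44.291    8.8664 127.7719  61.0129  27.858    0.5602]
```

>>> play_rows(
  motion=[
    [[0.012,-0.02,0.007,0.045,-0.0115,0.0535],[0.012,-0.02,0.007,0.045,-0.0115,0.0535],[0.012,-0.02,0.007,0.045,-0.0115,0.0535],[0.012,-0.02,0.006,0.045,-0.0115,0.0535],[0,0,0,0,0,0],[0,0,0,0,0,0]],
  ],
  fingers=0.07,
)

```text
t: 11.92
tcp_pos: [0.5606, -0.2745, 0.1482]
tcp_rot: [-163.2, -38.5, -3.3]
contact_force: [-0.7, 0.5, 0.8]
width: 0.815
grasp_force: 0.0
```

```bash
python3 - <<'E'
from go import *
p,R,q=cur();print(p,q,R[:,2]);delta(G0+.019*RG[:,2],RG)
E
```

```text
[ 0.5606 -0.2745  0.1482] [-55.4158  18.9178 109.9808  52.5826  54.7306  -1.2309] [ 0.6121  0.2546 -0.7487]
dpos [ 0.067   0.0263 -0.0824] rotvec [ 0.0026  0.0004 -0.0022] 0.0034016434329981206
```

>>> play_rows(
  motion=[
    [[0.017,0.0066,-0.0205,0,0,0],[0.017,0.0066,-0.0205,0,0,0],[0.017,0.0066,-0.0205,0,0,0],[0.016,0.0065,-0.0205,0,0,0],[0,0,0,0,0,0]],
  ],
)

```text
t: 12.55
tcp_pos: [0.6274, -0.2456, 0.0654]
tcp_rot: [-163.0, -38.5, -3.3]
contact_force: [0.2, 0.2, 0.3]
width: 0.819
grasp_force: 0.0
```

```bash
python3 - <<'E'
from go import *
from h import *
p,R,q=cur();print(p,robot.observe()['contact_force'])
s=grab('side');t=grab('top')
for f in (s,t): print('G',proj(f,p-.019*R[:,2]),'tcp',proj(f,p))
cv2.imwrite('pics/c9.png',np.hstack([cv2.resize(s['pixels'][110:190,270:350],(400,400),interpolation=2),cv2.resize(t['pixels'][110:190,370:450],(400,400),interpolation=2)]))
E
```

```text
[ 0.6274 -0.2456  0.0654] [0.1654 0.168  0.2714]
G [305.3066 151.2201] tcp [301.9079 155.4917]
G [421.3026 155.8228] tcp [417.9954 152.7921]
```

View pics/c9.png

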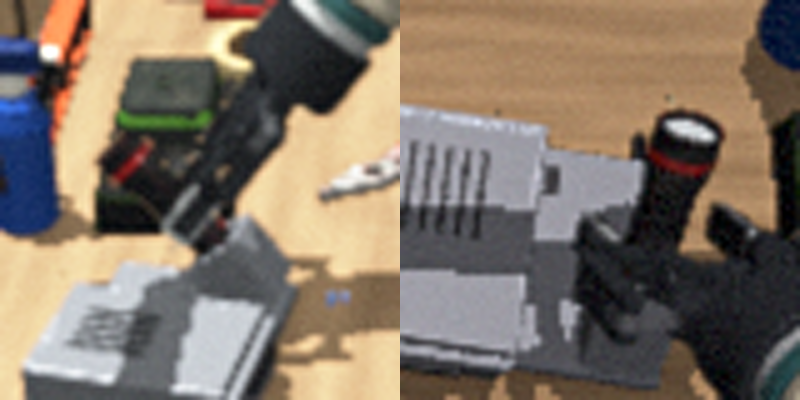

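The fingers straddle the black barrel between well and head: in the right half the barrel is at about (665,215), with pads at about (610,250) and (740,230). Closing now.

>>> play_rows(
  motion=[
    [[0,0,0,0,0,0],[0,0,0,0,0,0],[0,0,0,0,0,0],[0,0,0,0,0,0],[0,0,0,0,0,0]],
  ],
  fingers=0.0,
)

```text
t: 13.28
tcp_pos: [0.6281, -0.2484, 0.0681]
tcp_rot: [-163.2, -38.8, -3.3]
contact_force: [-3.5, 0.7, 6.0]
width: 0.301
grasp_force: 58.0
```

>>> play_rows(
  motion=[
    [[0.0066,-0.0009,0.0075,0,0,0],[0.0066,-0.0009,0.0075,0,0,0],[0.0066,-0.0009,0.0075,0,0,0]],
  ],
)

```text
t: 13.65
tcp_pos: [0.6486, -0.2519, 0.0901]
tcp_rot: [-163.3, -38.8, -3.3]
contact_force: [0.3, -0.1, -2.5]
width: 0.307
grasp_force: 57.9
```

>>> play_rows(
  motion=[
    [[0.0099,-0.0014,0.0112,0,0,0],[0.0099,-0.0014,0.0112,0,0,0],[0.0099,-0.0014,0.0112,0,0,0],[0,0,0.04,0,0,0],[0,0,0.05,0,0,0],[0,0,0.04,0,0,0],[0,0,0,0,0,0],[0,0,0,0,0,0]],
  ],
)

```text
t: 14.65
tcp_pos: [0.677, -0.2551, 0.252]
tcp_rot: [-163.2, -38.6, -3.3]
contact_force: [-0.8, -0.1, -2.4]
width: 0.305
grasp_force: 58.3
```

```bash
python3 - <<'E'
from go import *
from h import *
p,R,q=cur();o=robot.observe();print(p,q,o['width'],o['grasp_force'])
a=np.cos(np.radians(100))*R[:,2]+np.sin(np.radians(100))*R[:,0]  # torch axis in tool
print('axis check',a,A0, RG.T@A0)
g=p-.019*R[:,2]
s=grab('side');t=grab('top')
for n,f in (('side',s),('top',t)):
    print(n,'lens',proj(f,g+.062*A0),'tail',proj(f,g-.078*A0))
    for d in robot.silhouettes(n,'torch'): print(d['p'],d['rect'])
tl=RG.T@A0
for tilt in(26,30):
  for beta in(15,22):
    a,l=fin(tilt,beta,.23);R=tool(a,DY,np.radians(100),0.,-1);pp=l-.062*a+.019*R[:,2]
    print(tilt,beta,'lens',l,'tail',l-.14*a,'tcp',pp,IK(pp,R,[0,25,100,0,92,65])); delta(pp,R)
E
```

```text
[ 0.677  -0.2551  0.252 ] [-44.4554  18.2705  93.1658  45.4538  59.0122  21.878 ] 0.3050456001573293 58.326192568056285
axis check [ 0.6617 -0.0884  0.7445] [ 0.6628 -0.0918  0.7431] [ 0.9848  0.     -0.1736]
side lens [272.8246  81.7014] tail [303.9952 115.6688]
0.81 [403.5, 182.8, 27.3, 28.5]
0.65 [289.3, 100.4, 38.2, 36.2]
top lens [456.8381  88.1314] tail [436.8417 144.3386]
0.65 [445.3, 118.1, 33.0, 54.7]
26 15 lens [0.4053 0.0995 0.1208] tail [0.2838 0.0669 0.1822] tcp [0.34   0.0855 0.1329] (array([  0.7879,  23.6067, 101.4494,   1.7895,  92.3231,  76.7942]), np.float64(7.66053886991358e-14))
dpos [-0.3371  0.3406 -0.1181] rotvec [-0.2559  1.2817  0.3056] 1.3422756396714361
26 22 lens [0.4133 0.0756 0.1208] tail [0.2967 0.0284 0.1822] tcp [0.3498 0.0548 0.1331] (array([ -1.7382,  24.7783, 100.0722,  -0.6366,  93.6833,  68.5229]), np.float64(3.073311969760359e-10))
dpos [-0.3272  0.3099 -0.1178] rotvec [-0.2681  1.2796  0.4235] 1.3742177621656086
30 15 lens [0.4126 0.1014 0.135 ] tail [0.2955 0.0701 0.205 ] tcp [0.3481 0.0882 0.1518] (array([ 0.6548, 25.494 , 97.6433,  2.343 , 98.4155, 77.3288]), np.float64(1.0294402854822387e-11))
dpos [-0.3289  0.3433 -0.0992] rotvec [-0.2361  1.3543  0.3094] 1.4091456102357494
30 22 lens [0.4203 0.0784 0.135 ] tail [0.3079 0.033  0.205 ] tcp [0.3576 0.0586 0.1521] (array([-1.6689, 26.7348, 96.2427, -0.0711, 99.8953, 69.3282]), np.float64(1.5433986744780992e-11))
dpos [-0.3194  0.3137 -0.0989] rotvec [-0.2432  1.3546  0.4243] 1.4401901355709947
```

The torch is out of the well and its projected pose matches the silhouettes (side about 289,100 and top about 445,118). Moving to the shining pose.

>>> play_rows(
  motion=[
    [[-0.032,0.0314,-0.0099,-0.0243,0.1355,0.0424],[-0.032,0.0314,-0.0099,-0.0243,0.1355,0.0424],[-0.032,0.0314,-0.0099,-0.0243,0.1355,0.0424],[-0.032,0.0314,-0.0099,-0.0243,0.1355,0.0424],[-0.032,0.0314,-0.0099,-0.0243,0.1355,0.0424],[-0.032,0.0314,-0.0099,-0.0243,0.1355,0.0424],[-0.032,0.0314,-0.0099,-0.0243,0.1355,0.0424],[-0.032,0.0314,-0.0099,-0.0243,0.1355,0.0424],[-0.032,0.0314,-0.0099,-0.0243,0.1355,0.0424],[-0.032,0.0314,-0.0099,-0.0243,0.1355,0.0424]],
  ],
)

```text
t: 16.1
tcp_pos: [0.3576, 0.0598, 0.1533]
tcp_rot: [-161.9, 39.5, 25.7]
contact_force: [-0.5, -0.3, -1.9]
width: 0.305
grasp_force: 58.4
```

>>> play_rows(
  motion=[
    [[0,0,0,0,0,0],[0,0,0,0,0,0],[0,0,0,0,0,0]],
  ],
)

```text
t: 16.48
tcp_pos: [0.3585, 0.0577, 0.1544]
tcp_rot: [-162.1, 39.3, 25.5]
contact_force: [-0.1, -1.0, -2.0]
width: 0.304
grasp_force: 58.5
```

```bash
python3 - <<'E'
from go import *
from h import *
p,R,q=cur();o=robot.observe();print(p,q,o['width'],o['grasp_force'])
al=np.cos(np.radians(100))*R[:,2]+np.sin(np.radians(100))*R[:,0]
g=p-.019*R[:,2];l=g+.062*al;d=(B-l)@al
print('axis',al,'lens',l,'tail',g-.078*al,'along',d,'miss',B-l-d*al)
a,lf=fin(30,22,.23);Rf=tool(a,DY,np.radians(100),0.,-1);delta(lf-.062*a+.019*Rf[:,2],Rf)
s=grab('side');t=grab('top')
for n,f in (('side',s),('top',t)):
    print(n,'lens',proj(f,l),'tail',proj(f,g-.078*al))
    for e in robot.silhouettes(n,'torch'): print(e['p'],e['rect'])
cv2.imwrite('pics/c10.png',np.hstack([cv2.resize(s['pixels'][120:300,240:420],(400,400),interpolation=2),cv2.resize(t['pixels'][110:290,240:420],(400,400),interpolation=2)]))
E
```

```text
[0.3585 0.0577 0.1544] [ -1.7612  26.4765  96.0869  -0.1157 100.0012  69.2078] 0.30351657969578205 58.474386635643896
axis [ 0.8055  0.325  -0.4955] lens [0.4213 0.0775 0.1377] tail [0.3085 0.032  0.2071] along 0.23083923377858145 miss [-0.0023  0.0005 -0.0033]
dpos [-0.0009  0.0009 -0.0024] rotvec [-0.0006  0.0054 -0.0004] 0.005441001657957831
side lens [361.0058 198.992 ] tail [407.3327 168.2318]
0.7 [402.2, 182.0, 27.5, 29.8]
0.69 [387.8, 185.7, 50.1, 38.2]
0.58 [321.3, 187.1, 9.6, 27.7]
top lens [296.2369 227.6037] tail [313.8815 277.0594]
0.56 [392.7, 273.1, 50.0, 30.5]
```

View pics/c10.png

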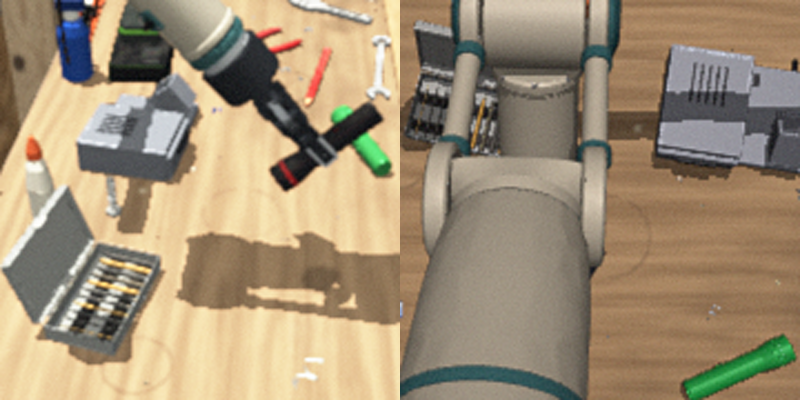

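The picture shows the torch held clear of everything, lens at about (283,178) in the left half and pointing at the bits. The drawer is shut, the lid is open and the other things look undisturbed, so I'm handing in.

```bash
python3 -c "
from rig import robot
print(robot.sign_off())"
```

```text
the job is handed in; nothing more can be done
None
```

I handed the job in at about 16.5 s, with no verdict reported back: the cartridge is in the shut drawer, and the torch is held about 0.23 m from the bits, aimed at them about 30° below level.

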